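# Open the hood of the bench pump

## Task

Open the blue hood of the bench pump for servicing: turn the black quarter-turn fastener on its top a quarter turn counter-clockwise until it snaps into its released position and the front edge of the hood pops up. Then reach under the raised front edge, push the red tab of the sprung safety catch to the left, as seen from the front, and lift the hood while you hold it aside. Swing the hood up until it is fully open, leave it standing there, and do not disturb the mug, the round tin or the tape roll beside it.

Things in the scene. Friction and masses are not known exactly. Their poses are not given: they have to be found in the camera images.
- pump_unit: Grey bench pump housing, fixed, blue hood on top; origin: centre of its underside, on the bench. x runs from its front to the rear hinge, y to its left (looking along x), z up. Walls x -50 to 115, y -120 to 120 mm, 111 mm high. Closed hood: 6 mm plate, x -105 to 102, y -125 to 125 mm, top at 121 mm; it overhangs the front wall by 55 mm, free below; 20 mm side skirts.
- hinge_line (a point): Centre of the hood's rear hinge axis (the axis is the unit's y), 100 mm behind the unit's origin and 118 mm above the bench. Fixed.
- hood_lip (a point): Middle of the hood's rounded front edge at its underside; moves with the hood, 205 mm from the hinge line. 115 mm above the bench when closed; about 20 mm higher once the hood has popped up.
- hood_body (a joint): Hood opening, rad: 0 closed, held by the fastener; about 0.10 popped up by a spring plunger once that is released; the safety catch stops it at about 0.13 unless held aside; 1.30 fully open at its stop. A friction hinge holds it at any angle; lifting takes about 4 to 6 N at the front edge.
- fastener_grip (a point): Grip point of the fastener's black wing bar (42 mm long, 12 thick, 24 high), on its turning axis, 10 mm below the bar's top, 25 mm above the hood's top. The axis is square to the hood, 85 mm behind its front edge, on its middle line. Locked, the bar lies front to back (unit's x); released, across (y). Axes turn with the bar, x along it.
- fastener_body (a joint): Fastener turn in rad: 0 locked, 1.571 released, growing counter-clockwise seen from above. An over-centre spring snaps it to the nearer end; turning needs about 0.1 Nm. Its tongue frees the hood at about 1.1.
- catch_tab (a point): Centre of the safety catch's red tab, hidden under the hood: an upright plate 18 mm front to back (2.5 to 20 mm behind the front edge), 8 mm wide, hanging 38 mm below the hood's underside, 7 mm left of the middle line. Moves with hood and catch. The catch's hook sits over 30 mm behind the edge, clear of a finger reaching 25 mm under it.
- catch_body (a joint): Sideways travel of the safety catch in m along the unit's +y (its left): 0 sprung home, 0.020 at its stop; the hood can rise past 0.13 rad while the catch stands beyond 0.012. Its spring pushes back with 2 N at home, 4 N at the stop, and returns it when let go.
- mug: White mug, 81 x 110 x 61 mm, a bystander that must stay put; origin at the centre of its underside.
- grease: Round tin with a blue label, 76 mm across, 58 mm high, a bystander; origin at the centre of its underside.
- tape: Black tape roll lying flat, 58 mm across, 19 mm high, a bystander; origin at the centre of its underside.

How it is judged:
On the way, in this order (a step that is already met when the one before it is completed fails the run):
1. the fastener is turned to its released position and the hood has popped up onto its safety catch (value of joint fastener_body above 1.35 rad and value of joint hood_body between 0.06 and 0.2 rad), for 0.2 s.
2. the hood is lifted past its safety catch (value of joint hood_body above 0.25 rad), for 0.1 s.
At the end, for the whole second after the job is handed in: The hood stands still, open to more than 1.1 rad (stop at 1.30), the fastener is in its released position (beyond 1.35 rad), and the safety catch has sprung back to within 4 mm of home (value of joint hood_body above 1.1 rad and velocity of joint hood_body between -0.05 and 0.05 rad/s and value of joint fastener_body above 1.35 rad and value of joint catch_body below 0.004 m); the robot touches nothing.
It fails at once if the mug is shifted by more than 30 mm (distance of mug from where it was at the start of the episode above 0.03 m).
It fails at once if the round tin is shifted by more than 30 mm (distance of grease from where it was at the start of the episode above 0.03 m).
It fails at once if the tape roll is shifted by more than 30 mm (distance of tape from where it was at the start of the episode above 0.03 m).
It also fails if it takes over 61 s, if anything falls off the work surface, if the arm or the gripper's body presses on something with over 40 N, if the wrist force passes 120 N, or if a joint passes its speed limit or range.

## Robot

A 6-joint arm with a two-finger parallel gripper is mounted at the origin on a cart in front of the work surface, level with it; the furniture and walls round the work are solid. World frame = base frame: x ahead of the robot, y to its left, z up, the work surface at z = 0. Lengths are in m, angles in rad, forces in N, time in s.
With the tool pointing down it reaches from about 0.225 to 0.875 m from the base axis. Payload 3.4 kg.
Tool frame: the origin (TCP) lies at the very end of the fingers, on their centre line; the grasp point (between the pads) lies 19 mm behind it (manip.hold_point_z is the distance from the TCP to the grasp point, in m); z points along the fingers, y is the line along which they close (so a half turn about z gives the same grasp; the last joint's range is limited). The gripper opens to 85 mm and grips with 20 to 120 N. Pads are 22 mm wide; open, the fingers measure 114 mm over their backs; the gripper's body (76 mm by 85 mm) begins 54 mm behind the grasp point. The pads swing forward as they close: fully open they stand 13 mm farther back than shut.
Start: joints at [-1.32, 0.276, 1.505, -0, 1.361, -0.121], TCP at [0.209, -0.536, 0.231] pointing down, gripper open.
Joint ranges: [-2.89, 2.89], [-0.75, 2.08], [0.22, 2.7], [-1.18, 4.32], [0.11, 2.71], [-2.7, 2.7]. Speed limits (rad/s): [2.57, 2.57, 3.14, 3.14, 3.14, 3.14].

## Interface

Orientations are given as a unit quaternion [w, x, y, z].
In Python, from rig import readout, viewer, order, manip gives the robot as it stands. The module is installed in compiled form; this text tells all that it offers.
- The arm moves only by the tool send_rows, never from a script. Its arguments are lists of equal length, an entry for each row: "xyz": the shift along the world's x, y, z in m, a list of three; "delta_rot": the turn, a rotation vector about the world's x, y, z in degrees, a list of three. In form: {"xyz": [[tx, ty, tz], ...], "delta_rot": [[wx, wy, wz], ...]}. A call has 1 to 12 rows; each row shifts and turns the commanded pose from where the row before left it; what a row does not reach is not made up. A row lasts 1/10 s, in which the tool goes at most 50 mm and 8.59 degrees, less where a joint would pass 70% of its speed; a pose out of reach is approached as far as the arm can. A call with a gripper value outside its range is refused whole. "gripper" is the finger opening in m, from 0 to 0.0854, set as the call begins (left out, the last holds). The fingers move at their own pace and stop on an object; "force" is the grip in N (left out, the last holds). Time passes only in rows, so rows that do not move let the fingers close. It gives the time, the measured TCP pose, the force, the opening and the grip force at its end, in the units of the state.
- readout.get_state(): the state, without advancing time (a new reading comes with each control period).
- viewer.get_image(name): name is "scene" or "top" or "wrist"; returns a dict with "color" (420x560x3 uint8, red, green, blue), "depth" (420x560 float32, m along the optical axis (not along the pixel's ray), 0 where there is no reading), "K" (3x3 intrinsics, pixels), "camera_from_world" (4x4, takes a point from world to camera coordinates). Camera axes: x right, y up, looking along -z (the intrinsics and any distortion apply to the point x, -y, -z); pixel columns grow to the right and rows downward; lengths in m; the calibration is good to about 2 mm. A picture is of the moment at which its call begins.
- order.sign_off(): hands the job in; it is judged then, once.
The state is a dict: "clock": time; "qpos": joint angles; "qd": joint speeds; "effort": joint torques, N m; "position": TCP position; "ee_rot": TCP orientation; "contact_force": force on the tool from outside, world axes, zero at the start; "moment": the same for the moment, N m; "width": finger opening in m; "gripper_force": force on a finger pad.
Only numpy, scipy, OpenCV 4.12 (cv2) and the standard library are available. Lean on these libraries where they do the work, as an engineer would, in place of code of your own. Each camera call takes 0.05 s, during which the arm holds its last target. There are 200 camera calls.

## Working session

There is one attempt and no reset: what is moved stays moved. The work goes in short steps, Python scripts to look and compute and a tool call to move; the robot and the scene stay as the last step left them, time stands still between calls to the robot, and variables do not carry over. Pictures are saved under pics/ and viewed, at most 10 in all, crops included, and the job is handed in when it is done.

Besides the shell and the picture viewer there is one more tool, called after ">>>" as a command line: name --argument value ..., lists and objects as JSON in quotes. send_rows: Moves the arm, as the interface text tells. Its arguments: {"type":"object","properties":{"xyz":{"type":"array"},"delta_rot":{"type":"array"},"gripper":{"type":"number"},"force":{"type":"number"}},"required":["xyz","delta_rot"]}

```bash
mkdir -p pics; cat > h.py <<'E'
import numpy as np,cv2
from rig import readout,viewer,order,manip
def world(im,u,v,d=None):
    K=im['K'];d=im['depth'][v,u] if d is None else d
    p=np.array([(u-K[0,2])/K[0,0]*d,-(v-K[1,2])/K[1,1]*d,-d,1])
    return (np.linalg.inv(im['camera_from_world'])@p)[:3]
def cloud(im):
    K=im['K'];d=im['depth'];v,u=np.mgrid[:d.shape[0],:d.shape[1]]
    p=np.stack([(u-K[0,2])/K[0,0]*d,-(v-K[1,2])/K[1,1]*d,-d,np.ones_like(d)],-1)
    return (p@np.linalg.inv(im['camera_from_world']).T)[...,:3]
def save(im,n): cv2.imwrite(f'pics/{n}.png',im['color'][...,::-1])
E
python3 - <<'E'
from h import *
s=readout.get_state();print(s)
a=viewer.get_image('scene');b=viewer.get_image('top')
for n,im in(('scene',a),('top',b)):
    np.savez(''+n,**im)
    C=cloud(im);c=im['color'].astype(int);m=(c[...,2]>c[...,0]+40)&(c[...,2]>c[...,1]+15)&(im['depth']>0)
    P=C[m];print(n,m.sum(),np.percentile(P,[1,50,99],axis=0).round(3), np.linalg.inv(im['camera_from_world'])[:3,3])
cv2.imwrite('pics/both.png',cv2.resize(np.vstack([a['color'],b['color']])[...,::-1],None,fx=.71,fy=.71))
E
```

```text
{'clock': 0.0, 'qpos': array([-1.32001391e+00,  2.76632980e-01,  1.50615098e+00, -1.42866805e-05,
        1.36067883e+00, -1.21007269e-01]), 'qd': array([-0.00025648,  0.00035833, -0.00061965,  0.00084374,  0.00150373,
       -0.0001463 ]), 'effort': array([ 2.15682358e-04, -4.16777444e+01, -2.45809042e+01, -5.07192010e-05,
        1.11641685e-02,  2.71321605e-07]), 'position': array([ 0.20874248, -0.5352061 ,  0.23041093]), 'ee_rot': array([-9.32647264e-04,  9.82770547e-01,  1.84827425e-01, -6.76018638e-05]), 'contact_force': array([ 0.58714211, -1.33192645, -0.28145109]), 'moment': array([ 0.00216513, -0.05280786,  0.01582529]), 'gripper_force': 0.0, 'width': 0.08537047344160309}
scene 5337 [[ 0.523 -0.167  0.001]
 [ 0.612 -0.059  0.118]
 [ 0.748  0.098  0.12 ]] [-0.03628778 -0.42000677  0.46610446]
top 7432 [[ 0.53  -0.644  0.013]
 [ 0.643 -0.044  0.121]
 [ 0.755  0.09   0.125]] [0.51487872 0.01411414 1.14857024]
```

View pics/both.png

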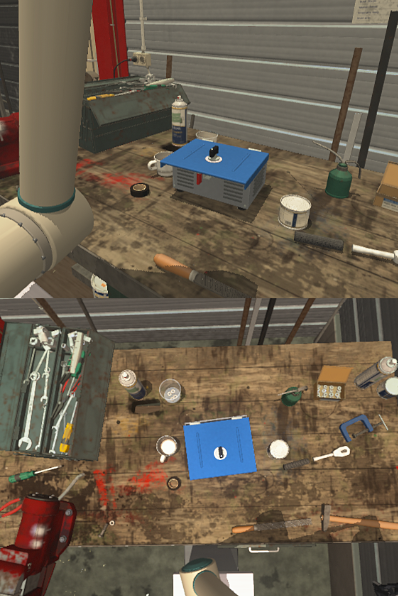

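The top view shows the blue hood with its front edge towards the robot and slightly yawed. The fastener is at about (220,453), the mug at (168,447), the tape at (173,483) and the tin at (279,449), in pixels of the scaled composite. Next I'll fit the pose.

```bash
python3 - <<'E'
from h import *
for n in('top','scene'):
    im=dict(np.load(n+'.npz'));C=cloud(im);c=im['color'].astype(int)
    m=(c[...,2]>c[...,0]+40)&(c[...,2]>c[...,1]+15)&(C[...,2]>.105)&(C[...,2]<.135)&(abs(C[...,1])<.25)&(C[...,0]>.4)
    m=cv2.morphologyEx(m.astype(np.uint8),cv2.MORPH_OPEN,np.ones((3,3)))>0
    P=C[m];r=cv2.minAreaRect((P[:,:2]*1000).astype(np.float32));print(n,m.sum(),r,cv2.boxPoints(r).round(0).tolist(),'z',np.median(P[:,2]))
    k=(C[...,2]>.135)&(C[...,2]<.17)&(C[...,0]>.5)&(C[...,0]<.75)&(abs(C[...,1]+.03)<.09)
    Q=C[k];print('fast',k.sum(),Q.mean(0),Q.min(0),Q.max(0))
    if len(Q)>3: print(cv2.minAreaRect((Q[:,:2]*1000).astype(np.float32)))
    red=(c[...,0]>c[...,1]+80)&(c[...,0]>c[...,2]+80)&(C[...,0]>.45)&(C[...,0]<.65)&(abs(C[...,1])<.12)&(C[...,2]>.05)
    if red.any(): print('red',red.sum(),np.median(C[red],0),C[red].min(0),C[red].max(0))
    # bystanders
    o=(C[...,2]>.012)&(C[...,2]<.08)&(C[...,0]>.38)&(C[...,0]<.8)&(abs(C[...,1])<.32)
    nn,l,st,ce=cv2.connectedComponentsWithStats(o.astype(np.uint8))
    for i in range(1,nn):
        if st[i,4]>60: p=C[l==i];print(st[i,4],p.min(0).round(3),p.max(0).round(3))
E
```

```text
top 6944 ((636.079833984375, -34.8572998046875), (208.76976013183594, 249.99850463867188), 6.167407512664795) [[519.0, 78.0], [546.0, -170.0], [753.0, -148.0], [726.0, 101.0]] z 0.12081059918981674
fast 81 [ 0.61544007 -0.03574506  0.15400755] [ 0.59572669 -0.04379076  0.13661286] [ 0.63496589 -0.0290458   0.15913349]
((615.0384521484375, -35.87577819824219), (39.03236770629883, 12.804815292358398), 6.131091117858887)
red 16 [0.51487872 0.01411414 1.14857024] [0.51487872 0.01411414 1.14857024] [0.51487872 0.01411414 1.14857024]
350 [0.593 0.133 0.012] [0.697 0.213 0.065]
651 [ 0.596 -0.311  0.013] [ 0.67  -0.234  0.062]
67 [ 0.552 -0.32   0.013] [ 0.578 -0.295  0.026]
195 [0.481 0.125 0.013] [0.533 0.18  0.023]
scene 5099 ((636.8330688476562, -34.70704650878906), (216.70413208007812, 250.87049865722656), 5.9369072914123535) [[516.0, 79.0], [542.0, -171.0], [758.0, -148.0], [732.0, 101.0]] z 0.11817629249535772
fast 145 [ 0.60933858 -0.04018997  0.14656533] [ 0.59441789 -0.04491015  0.1352436 ] [ 0.63369512 -0.03128131  0.15538622]
((613.7482299804688, -37.83599853515625), (39.321022033691406, 11.386324882507324), 6.283703804016113)
red 41 [ 0.53358478 -0.03808889  0.09387642] [ 0.53157368 -0.04229115  0.07855426] [ 0.53562743 -0.03554625  0.10779823]
4158 [ 0.533 -0.159  0.012] [0.762 0.214 0.08 ]
237 [0.477 0.122 0.012] [0.535 0.179 0.018]
1580 [ 0.594 -0.31   0.012] [ 0.673 -0.236  0.057]
138 [ 0.551 -0.32   0.012] [ 0.574 -0.297  0.022]
```

>>> send_rows --xyz '[[0.031,0.038,0],[0.031,0.038,0],[0.031,0.038,0],[0.031,0.038,0],[0.031,0.038,0],[0.031,0.038,0],[0.031,0.038,0],[0.031,0.038,0],[0.031,0.038,0],[0.031,0.038,0],[0.031,0.038,0],[0.031,0.038,0]]' --delta_rot '[[0,0,-1.27],[0,0,-1.27],[0,0,-1.27],[0,0,-1.27],[0,0,-1.27],[0,0,-1.27],[0,0,-1.27],[0,0,-1.27],[0,0,-1.27],[0,0,-1.27],[0,0,-1.27],[0,0,-1.27]]'

```text
clock: 1.3
position: [0.5817, -0.0779, 0.231]
ee_rot: [0.0, 0.999, 0.053, -0.0]
contact_force: [1.0, -0.8, 0.2]
width: 0.0855
gripper_force: 0.0
```

>>> send_rows --xyz '[[0.017,0.021,0],[0.017,0.021,0],[0,0,0],[0,0,0]]' --delta_rot '[[0,0,0],[0,0,0],[0,0,0],[0,0,0]]'

```text
clock: 1.7
position: [0.6146, -0.0374, 0.2305]
ee_rot: [0.0, 0.999, 0.054, -0.001]
contact_force: [0.0, -0.5, -0.1]
width: 0.0855
gripper_force: 0.0
```

```bash
python3 - <<'E'
from h import *
from scipy.spatial.transform import Rotation as R
s=readout.get_state();q=s['ee_rot'];r=R.from_quat([q[1],q[2],q[3],q[0]]).as_matrix();print(s['position'],s['qpos'].round(3),r.round(3),s['clock'])
im=viewer.get_image('wrist');save(im,'w1');C=cloud(im)
k=(C[...,2]>.147)&(C[...,2]<.165)&(C[...,0]>.56)&(C[...,0]<.67)&(abs(C[...,1]+.03)<.05)
Q=C[k];print(k.sum(),Q.min(0),Q.max(0),np.median(Q,0))
if len(Q)>5: print(cv2.minAreaRect((Q[:,:2]*1000).astype(np.float32)))
E
```

```text
[ 0.61455239 -0.03740183  0.23051544] [-1.730e-01  3.390e-01  1.414e+00 -1.000e-03  1.390e+00  1.290e+00] [[ 0.994  0.107 -0.002]
 [ 0.107 -0.994 -0.   ]
 [-0.002  0.    -1.   ]] 1.7
1197 [ 0.59916445 -0.04295329  0.1471283 ] [ 0.64007803 -0.02786424  0.15895867] [ 0.62128914 -0.03508368  0.15659199]
((619.501708984375, -35.18120193481445), (40.95246505737305, 11.58654499053955), 6.403703212738037)
```

View pics/w1.png

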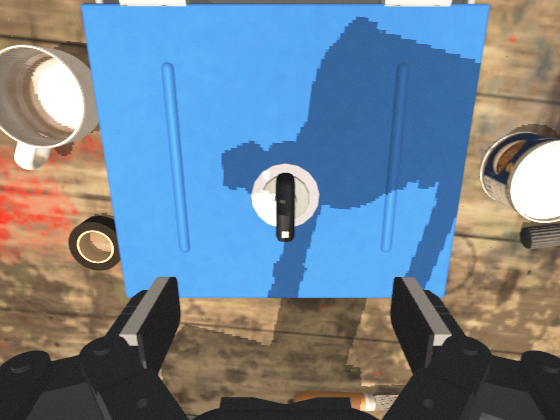

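The wrist view shows the bar at about (285,207), lying front to back, with the fingers astride it to the left and right. Wrist, top and geometry agree on about (0.618, -0.036), top at 0.156. I'll descend and grip.

>>> send_rows --xyz '[[0.003,0.0015,-0.03],[0,0,-0.03],[0,0,-0.025],[0,0,-0.015],[0,0,0]]' --delta_rot '[[0,0,0],[0,0,0],[0,0,0],[0,0,0],[0,0,0]]'

```text
clock: 2.25
position: [0.6152, -0.0372, 0.1289]
ee_rot: [-0.0, 0.999, 0.052, -0.003]
contact_force: [-0.2, 0.6, -0.4]
width: 0.0855
gripper_force: 0.0
```

>>> send_rows --xyz '[[0,0,0],[0,0,0],[0,0,0],[0,0,0],[0,0,0],[0,0,0],[0,0,0],[0,0,0]]' --delta_rot '[[0,0,0],[0,0,0],[0,0,0],[0,0,0],[0,0,0],[0,0,0],[0,0,0],[0,0,0]]' --gripper 0.0 --force 30

```text
clock: 3.05
position: [0.6183, -0.0368, 0.1321]
ee_rot: [0.001, 0.999, 0.053, 0.001]
contact_force: [-0.0, -1.5, 4.9]
width: 0.0133
gripper_force: 29.4
```

>>> send_rows --xyz '[[0,0,0.001],[0,0,0],[0,0,0],[0,0,0],[0,0,0],[0,0,0],[0,0,0],[0,0,0],[0,0,0],[0,0,0]]' --delta_rot '[[0,0,6],[0,0,6],[0,0,6],[0,0,6],[0,0,6],[0,0,6],[0,0,6],[0,0,6],[0,0,6],[0,0,6]]'

```text
clock: 4.05
position: [0.6184, -0.0367, 0.1327]
ee_rot: [0.001, 0.837, 0.547, 0.0]
contact_force: [-0.2, -1.8, 5.3]
width: 0.0135
gripper_force: 30.0
```

>>> send_rows --xyz '[[0,0,0.002],[0,0,0.004],[0,0,0.006],[0,0,0.01],[0,0,0.02],[0,0,0.03],[0,0,0.03],[0,0,0]]' --delta_rot '[[0,0,0],[0,0,0],[0,0,0],[0,0,0],[0,0,0],[0,0,0],[0,0,0],[0,0,0]]' --gripper 0.085

```text
clock: 4.85
position: [0.6203, -0.0364, 0.2397]
ee_rot: [0.003, 0.838, 0.545, 0.004]
contact_force: [-1.4, -0.1, 0.7]
width: 0.0852
gripper_force: 0.0
```

```bash
python3 - <<'E'
from h import *
im=viewer.get_image('wrist');sc=viewer.get_image('scene');save(im,'w2')
cv2.imwrite('pics/w2.png',np.hstack([im['color'],sc['color'][120:,150:430]if 0 else cv2.resize(sc['color'][150:350,200:420],(240,420))])[...,::-1])
np.savez('scene2',**sc)
C=cloud(im);c=im['color'].astype(int);m=(c[...,2]>c[...,0]+40)&(c[...,2]>c[...,1]+15)&(C[...,2]>.1)&(C[...,2]<.16)&(C[...,0]<.7)
A=C[m];x,_,_,_=np.linalg.lstsq(np.c_[A[:,:2],np.ones(len(A))],A[:,2],rcond=None);print(x,'tilt',-x@[.994,.107,0])
r=cv2.minAreaRect((A[:,:2]*1000).astype(np.float32));print(cv2.boxPoints(r).round(0).tolist())
B=A[np.argsort(A@[.994,.107,0])[:300]];print('front',np.median(B,0))
k=(C[...,2]>.155)&(C[...,2]<.185)&(C[...,0]>.56)&(C[...,0]<.68)&(abs(C[...,1]+.03)<.05);Q=C[k];print(k.sum(),cv2.minAreaRect((Q[:,:2]*1000).astype(np.float32)))
print(readout.get_state()['position'])
E
```

```text
[-0.10177713 -0.01060476  0.1965779 ] tilt 0.10230117545258709
[[522.0, 80.0], [548.0, -168.0], [723.0, -150.0], [697.0, 98.0]]
front [ 0.53359841 -0.01667454  0.14125671]
1285 ((622.5848388671875, -34.233882904052734), (41.38396453857422, 12.878519058227539), 68.06298065185547)
[ 0.61797828 -0.03607191  0.23535354]
```

View pics/w2.png

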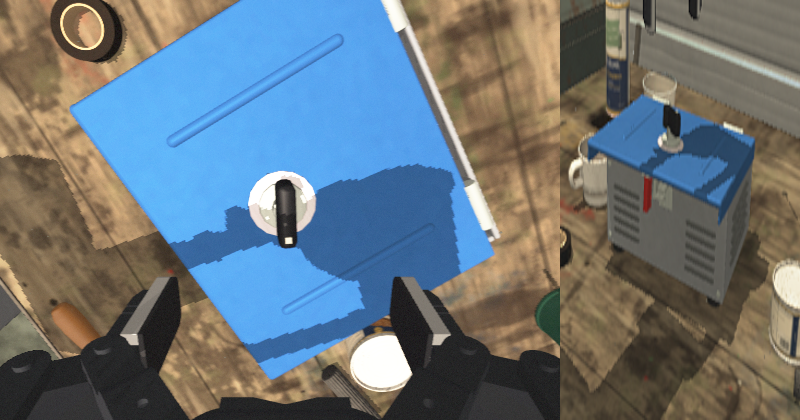

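The hood has popped up (tilt 0.10), but the bar at (287,213) still stands at about 62°, lined up with the fingers. It did not snap, so I'll grip it again and turn further.

>>> send_rows --xyz '[[0.003,0.001,-0.03],[0,0,-0.03],[0,0,-0.02],[0,0,-0.009],[0,0,0],[0,0,0]]' --delta_rot '[[0,0,0],[0,0,0],[0,0,0],[0,0,0],[0,0,0],[0,0,0]]'

```text
clock: 5.55
position: [0.6212, -0.0353, 0.1456]
ee_rot: [0.0, 0.838, 0.545, 0.0]
contact_force: [0.4, 0.2, -0.1]
width: 0.0849
gripper_force: 0.0
```

>>> send_rows --xyz '[[0,0,0],[0,0,0],[0,0,0],[0,0,0],[0,0,0],[0,0,0],[0,0,0],[0,0,0]]' --delta_rot '[[0,0,0],[0,0,0],[0,0,0],[0,0,0],[0,0,0],[0,0,0],[0,0,0],[0,0,0]]' --gripper 0.0

```text
clock: 6.35
position: [0.6212, -0.0354, 0.1455]
ee_rot: [0.0, 0.838, 0.545, 0.0]
contact_force: [0.7, -0.3, 0.7]
width: 0.0137
gripper_force: 29.0
```

>>> send_rows --xyz '[[0,0,0],[0,0,0],[0,0,0],[0,0,0],[0,0,0],[0,0,0],[0,0,0]]' --delta_rot '[[0,0,5],[0,0,5],[0,0,5],[0,0,5],[0,0,5],[0,0,5],[0,0,0]]'

```text
clock: 7.05
position: [0.6206, -0.0352, 0.1454]
ee_rot: [-0.0, 0.669, 0.743, -0.0]
contact_force: [0.9, -0.6, 1.6]
width: 0.0142
gripper_force: 31.4
```

>>> send_rows --xyz '[[0,0,0],[0,0,0],[0,0,0.002],[0,0,0.01],[0,0,0.03],[0,0,0.04],[0,0,0.02],[0,0,0]]' --delta_rot '[[0,0,0],[0,0,0],[0,0,0],[0,0,0],[0,0,0],[0,0,0],[0,0,0],[0,0,0]]' --gripper 0.085

```text
clock: 7.85
position: [0.6231, -0.0355, 0.2522]
ee_rot: [0.004, 0.669, 0.743, 0.002]
contact_force: [-0.9, 0.1, -0.2]
width: 0.085
gripper_force: 0.0
```

```bash
python3 - <<'E'
from h import *
im=viewer.get_image('wrist');C=cloud(im);c=im['color'].astype(int);m=(c[...,2]>c[...,0]+40)&(c[...,2]>c[...,1]+15)&(C[...,2]>.1)&(C[...,2]<.16)&(C[...,0]<.7)
A=C[m];x,_,_,_=np.linalg.lstsq(np.c_[A[:,:2],np.ones(len(A))],A[:,2],rcond=None);print(x,'tilt',-x@[.994,.107,0])
k=(C[...,2]>.158)&(C[...,2]<.185)&(C[...,0]>.56)&(C[...,0]<.68)&(abs(C[...,1]+.03)<.05);Q=C[k];print(k.sum(),cv2.minAreaRect((Q[:,:2]*1000).astype(np.float32)))
s=readout.get_state();print(s['position'],s['qpos'].round(3))
im=viewer.get_image('scene');C=cloud(im);c=im['color'].astype(int)
red=(c[...,0]>c[...,1]+80)&(c[...,0]>c[...,2]+80)&(C[...,0]>.45)&(C[...,0]<.65)&(abs(C[...,1])<.12)&(C[...,2]>.05)
print('red',red.sum(),np.median(C[red],0),np.percentile(C[red],[2,98],axis=0))
E
```

```text
[-0.09813308 -0.01047558  0.19389823] tilt 0.09866516684417351
1128 ((622.0873413085938, -34.65184783935547), (12.691986083984375, 41.488677978515625), 5.459872722625732)
[ 0.62179068 -0.03534842  0.24966195] [-0.168  0.337  1.37   0.     1.43  -0.274]
red 55 [ 0.53279762 -0.03950678  0.11508692] [[ 0.52923508 -0.04235163  0.0987234 ]
 [ 0.54172699 -0.03558961  0.12758121]]
```

Released at 90°, hood at 0.10. The red tab matches the predicted place. I'll retreat in front of the hood, untwist, then tilt the closed fingers to point 40° below horizontal.

>>> send_rows --xyz '[[-0.0122,-0.0032,0],[-0.0122,-0.0032,0],[-0.0122,-0.0032,0],[-0.0122,-0.0032,0],[-0.0122,-0.0032,0],[-0.0122,-0.0032,0],[-0.0122,-0.0032,0],[-0.0122,-0.0032,0],[-0.0122,-0.0032,0],[-0.0122,-0.0032,0],[-0.0122,-0.0032,0],[-0.0122,-0.0032,0]]' --delta_rot '[[0,0,-7.5],[0,0,-7.5],[0,0,-7.5],[0,0,-7.5],[0,0,-7.5],[0,0,-7.5],[0,0,-7.5],[0,0,-7.5],[0,0,-7.5],[0,0,-7.5],[0,0,-7.5],[0,0,-7.5]]' --gripper 0.0

```text
clock: 9.15
position: [0.4728, -0.0734, 0.2455]
ee_rot: [-0.001, 0.999, 0.05, -0.002]
contact_force: [-0.4, 0.2, 0.2]
width: 0.0002
gripper_force: 0.0
```

>>> send_rows --xyz '[[0,0,-0.009],[0,0,-0.009],[0,0,-0.009],[0,0,-0.009],[0,0,-0.009],[0,0,-0.009],[0,0,-0.009],[0,0,-0.009],[0,0,0],[0,0,0]]' --delta_rot '[[0.67,-6.21,0],[0.67,-6.21,0],[0.67,-6.21,0],[0.67,-6.21,0],[0.67,-6.21,0],[0.67,-6.21,0],[0.67,-6.21,0],[0.67,-6.21,0],[0,0,0],[0,0,0]]'

```text
clock: 10.15
position: [0.4747, -0.0659, 0.1826]
ee_rot: [-0.033, 0.929, 0.055, 0.363]
contact_force: [0.2, -0.1, 0.0]
width: 0.0001
gripper_force: 0.0
```

```bash
cat >> h.py <<'E'
from scipy.spatial.transform import Rotation as R
def st():
    s=readout.get_state();q=s['ee_rot'];r=R.from_quat([q[1],q[2],q[3],q[0]]).as_matrix()
    p=s['position'];d=p[:2]-[.5325,-.046]
    print('t',s['clock'],'uvz',(np.array([d@[.994,.107],d@[-.107,.994],p[2]])*1000).round(1),'xyz',p.round(4),'pitch',np.degrees(np.arcsin(-r[2,2])).round(1),'yaw',np.degrees(np.arctan2(r[1,2],r[0,2])).round(1),'ytool',r[:,1].round(2),'q',s['qpos'].round(2),'F',s['contact_force'].round(1))
E
python3 - <<'E'
from h import *
st()
E
```

```text
t 10.15 uvz [-59.5 -13.6 182.6] xyz [ 0.4747 -0.0659  0.1826] pitch 47.2 yaw 8.5 ytool [ 0.13 -0.99 -0.02] q [-0.7  -0.07  2.33  1.07  0.62 -0.07] F [ 0.2 -0.1  0. ]
```

>>> send_rows --xyz '[[0,-0.0015,-0.013],[0,-0.0015,-0.013],[0,-0.0015,-0.013],[0,-0.0015,-0.013],[0,-0.0015,-0.013],[0,-0.001,-0.013],[0,0,0],[0,0,0]]' --delta_rot '[[0,0,0],[0,0,0],[0,0,0],[0,0,0],[0,0,0],[0,0,0],[0,0,0],[0,0,0]]'

```text
clock: 10.95
position: [0.4763, -0.0744, 0.1061]
ee_rot: [-0.032, 0.929, 0.056, 0.365]
contact_force: [0.3, -0.3, -0.0]
width: -0.0001
gripper_force: 0.0
```

```bash
python3 - <<'E'
from h import *
st()
im=viewer.get_image('scene');cv2.imwrite('pics/s3.png',im['color'][...,::-1])
E
```

```text
t 10.95 uvz [-58.9 -22.2 106.1] xyz [ 0.4763 -0.0744  0.1061] pitch 47.0 yaw 8.5 ytool [ 0.13 -0.99 -0.02] q [-0.72  0.12  2.46  1.54  0.55 -0.65] F [ 0.3 -0.3 -0. ]
```

View pics/s3.png

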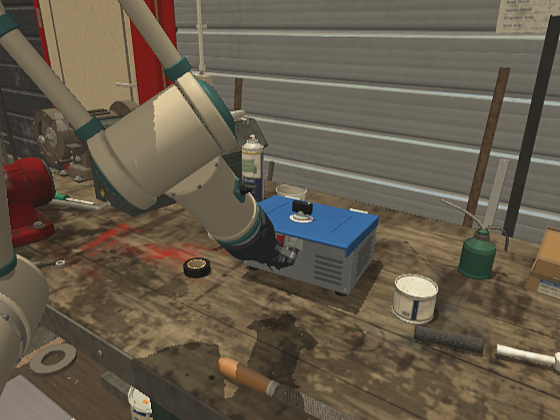

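The picture shows the gripper at about (285,255), just in front of the raised hood's lip, bystanders untouched. I'll insert under the lip, to the right of the tab.

>>> send_rows --xyz '[[0.011,0.0012,-0.0004],[0.011,0.0012,-0.0004],[0.011,0.0012,-0.0004],[0.011,0.0012,-0.0004],[0.011,0.0012,-0.0004],[0.011,0.0012,0],[0,0,0],[0,0,0]]' --delta_rot '[[0,0,0],[0,0,0],[0,0,0],[0,0,0],[0,0,0],[0,0,0],[0,0,0],[0,0,0]]'

```text
clock: 11.8
position: [0.5415, -0.0669, 0.1035]
ee_rot: [-0.032, 0.929, 0.056, 0.364]
contact_force: [-0.5, -0.5, -0.9]
width: -0.0002
gripper_force: 0.0
```

```bash
python3 - <<'E'
from h import *
st()
E
```

```text
t 11.8 uvz [  6.7 -21.7 103.5] xyz [ 0.5415 -0.0669  0.1035] pitch 47.1 yaw 8.5 ytool [ 0.13 -0.99 -0.02] q [-0.56  0.2   2.36  1.63  0.46 -0.6 ] F [-0.5 -0.5 -0.9]
```

>>> send_rows --xyz '[[-0.0003,0.003,0],[-0.0003,0.003,0],[-0.0003,0.003,0],[-0.0003,0.003,0],[-0.0003,0.003,0],[-0.0003,0.003,0],[-0.0003,0.003,0],[-0.0003,0.003,0],[-0.0003,0.003,0],[0,0,0],[0,0,0]]' --delta_rot '[[0,0,0],[0,0,0],[0,0,0],[0,0,0],[0,0,0],[0,0,0],[0,0,0],[0,0,0],[0,0,0],[0,0,0],[0,0,0]]'

```text
clock: 12.9
position: [0.5387, -0.0403, 0.1036]
ee_rot: [-0.032, 0.929, 0.056, 0.365]
contact_force: [-2.0, -3.9, -0.5]
width: -0.0002
gripper_force: 1.7
```

```bash
python3 - <<'E'
from h import *
st()
im=viewer.get_image('scene');C=cloud(im);c=im['color'].astype(int)
red=(c[...,0]>c[...,1]+80)&(c[...,0]>c[...,2]+80)&(C[...,0]>.45)&(C[...,0]<.65)&(abs(C[...,1])<.12)&(C[...,2]>.05)
print('red',red.sum())
if red.any():
    D=C[red]-[.5325,-.046,0];print('v',np.percentile(D@[-.107,.994,0],[2,50,98]),'z',np.percentile(D[:,2],[2,98]))
E
```

```text
t 12.9 uvz [  6.8   5.  103.6] xyz [ 0.5387 -0.0403  0.1036] pitch 47.1 yaw 8.4 ytool [ 0.13 -0.99 -0.02] q [-0.49  0.18  2.38  1.71  0.42 -0.62] F [-2.  -3.9 -0.5]
red 1
v [0.02362905 0.02362905 0.02362905] z [0.09783312 0.09783312]
```

```bash
cat > plan.py <<'E'
from h import *
def tcp(th,p,a,g=0):
    p=np.radians(p);t=np.array([np.cos(p),-np.sin(p)]);n=np.array([np.sin(p),np.cos(p)])
    f=th-.015;return 205*np.array([1-np.cos(f),np.sin(f)])+[0,118]+a*t-(11+g)*n
prev=np.array([6.8,103.6]);pp=47.
for th,p,a,g in [(.1,47,27,0),(.16,47,26,0),(.22,47,25,0),(.30,47,24,0),(.38,47,24,0),(.5,47,24,0),(.6,47,24,0),(.7,48,24,0),(.8,53,24,0),(.9,58.5,24,0),(1.0,64,24,0),(1.1,70,24,0),(1.2,75,24,0),(1.25,78,24,0)]:
    q=tcp(th,p,a,g);d=q-prev;print(th,'uz',q.round(1),'dxyz',(np.array([.994*d[0],.107*d[0],d[1]])/1000).round(4),'rot',((p-pp)*np.array([-.107,.994])).round(2));prev=q;pp=p
E
python3 plan.py
```

```text
0.1 uz [ 11.1 108.2] dxyz [0.0043 0.0005 0.0046] rot [-0.  0.]
0.16 uz [ 11.8 121.1] dxyz [0.0007 0.0001 0.0129] rot [-0.  0.]
0.22 uz [ 13.3 133.9] dxyz [0.0015 0.0002 0.0128] rot [-0.  0.]
0.3 uz [ 16.6 150.6] dxyz [0.0033 0.0004 0.0166] rot [-0.  0.]
0.38 uz [ 21.8 166.1] dxyz [0.0052 0.0006 0.0155] rot [-0.  0.]
0.5 uz [ 32.  188.5] dxyz [0.0101 0.0011 0.0224] rot [-0.  0.]
0.6 uz [ 42.4 206.1] dxyz [0.0104 0.0011 0.0176] rot [-0.  0.]
0.7 uz [ 54.1 222.5] dxyz [0.0116 0.0013 0.0164] rot [-0.11  0.99]
0.8 uz [ 65.6 237.1] dxyz [0.0114 0.0012 0.0146] rot [-0.54  4.97]
0.9 uz [ 78.3 250.4] dxyz [0.0126 0.0014 0.0133] rot [-0.59  5.47]
1.0 uz [ 92.3 262.4] dxyz [0.0139 0.0015 0.012 ] rot [-0.59  5.47]
1.1 uz [107.2 273. ] dxyz [0.0148 0.0016 0.0105] rot [-0.64  5.96]
1.2 uz [123.4 281.9] dxyz [0.0162 0.0017 0.0089] rot [-0.54  4.97]
1.25 uz [131.7 285.8] dxyz [0.0082 0.0009 0.0039] rot [-0.32  2.98]
```

>>> send_rows --xyz '[[-0.0001,0.0013,0],[-0.0001,0.0012,0],[0,0,0]]' --delta_rot '[[0,0,0],[0,0,0],[0,0,0]]'

```text
clock: 13.25
position: [0.5385, -0.0377, 0.1036]
ee_rot: [-0.032, 0.929, 0.056, 0.365]
contact_force: [-1.6, -4.6, 0.6]
width: -0.0002
gripper_force: 1.8
```

>>> send_rows --xyz '[[0.002,0.0002,0.0025],[0.002,0.0003,0.0025],[0.0004,0,0.0065],[0.0004,0,0.0065],[0.0007,0.0001,0.0064],[0.0008,0.0001,0.0064],[0.0016,0.0002,0.0083],[0.0017,0.0002,0.0083],[0,0,0]]' --delta_rot '[[0,0,0],[0,0,0],[0,0,0],[0,0,0],[0,0,0],[0,0,0],[0,0,0],[0,0,0],[0,0,0]]'

```text
clock: 14.15
position: [0.5485, -0.0365, 0.152]
ee_rot: [-0.031, 0.929, 0.057, 0.365]
contact_force: [-3.3, -4.0, 2.1]
width: -0.0
gripper_force: 2.9
```

```bash
python3 - <<'E'
from h import *
st()
im=viewer.get_image('scene');cv2.imwrite('pics/s4.png',im['color'][...,::-1])
C=cloud(im);c=im['color'].astype(int);m=(c[...,2]>c[...,0]+40)&(c[...,2]>c[...,1]+15)&(C[...,2]>.1)&(C[...,2]<.4)&(C[...,0]>.5)&(C[...,0]<.8)&(abs(C[...,1])<.2)
A=C[m]-[.5325,-.046,0];f=np.polyfit(A@[.994,.107,0],A[:,2],1);print('hood angle',np.arctan(-f[0]),m.sum())
E
```

```text
t 14.15 uvz [ 16.9   7.7 152. ] xyz [ 0.5485 -0.0365  0.152 ] pitch 47.0 yaw 8.4 ytool [ 0.13 -0.99 -0.02] q [-0.46  0.09  2.29  1.31  0.42 -0.17] F [-3.3 -4.   2.1]
hood angle 0.286921351327634 1258
```

View pics/s4.png

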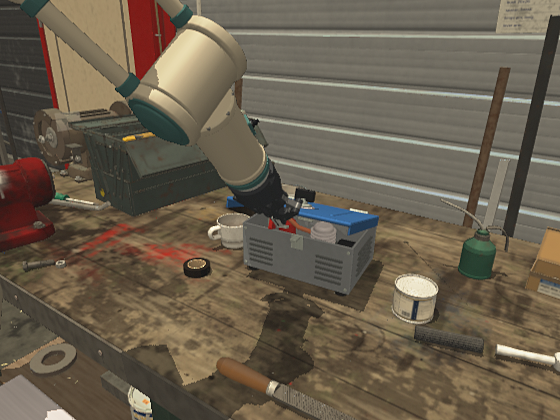

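The hood is up at about 0.29 rad, past the catch. The fingers at (285,210) hold its edge and the inside is visible. I'll keep following the arc.

>>> send_rows --xyz '[[0.0026,0.0003,0.0078],[0.0026,0.0003,0.0078],[0.005,0.0005,0.0112],[0.005,0.0006,0.0112],[0.0052,0.0005,0.0088],[0.0052,0.0006,0.0088],[0.0058,0.0006,0.0082],[0.0058,0.0007,0.0082],[0,0,0]]' --delta_rot '[[0,0,0],[0,0,0],[0,0,0],[0,0,0],[0,0,0],[0,0,0],[-0.05,0.5,0],[-0.05,0.5,0],[0,0,0]]'

```text
clock: 15.1
position: [0.5859, -0.0322, 0.2243]
ee_rot: [-0.031, 0.932, 0.057, 0.357]
contact_force: [-1.0, -3.6, 1.7]
width: 0.0001
gripper_force: 2.2
```

```bash
python3 - <<'E'
from h import *
st()
E
```

```text
t 15.1 uvz [ 54.6   8.  224.3] xyz [ 0.5859 -0.0322  0.2243] pitch 48.0 yaw 8.6 ytool [ 0.13 -0.99 -0.02] q [-0.39  0.03  2.09  0.8   0.5   0.44] F [-1.  -3.6  1.7]
```

>>> send_rows --xyz '[[0.0057,0.0006,0.0073],[0.0057,0.0006,0.0073],[0.0063,0.0007,0.0066],[0.0063,0.0007,0.0067],[0.007,0.0007,0.006],[0.007,0.0008,0.006],[0.0074,0.0008,0.0052],[0.0074,0.0008,0.0053],[0,0,0]]' --delta_rot '[[-0.27,2.5,0],[-0.27,2.5,0],[-0.29,2.7,0],[-0.29,2.7,0],[-0.29,2.7,0],[-0.29,2.7,0],[-0.32,3,0],[-0.32,3,0],[0,0,0]]'

```text
clock: 16.0
position: [0.6394, -0.0266, 0.2741]
ee_rot: [-0.023, 0.983, 0.058, 0.172]
contact_force: [-0.1, -3.8, 2.4]
width: -0.0
gripper_force: 1.9
```

```bash
python3 - <<'E'
from h import *
st()
im=viewer.get_image('scene');cv2.imwrite('pics/s5.png',im['color'][...,::-1])
E
```

```text
t 16.0 uvz [108.4   7.9 274.1] xyz [ 0.6394 -0.0266  0.2741] pitch 70.0 yaw 10.8 ytool [ 0.12 -0.99 -0.02] q [-0.23  0.18  1.58  0.16  1.06  1.17] F [-0.1 -3.8  2.4]
```

View pics/s5.png

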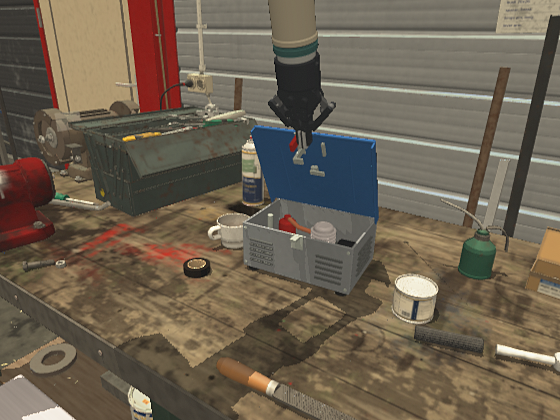

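The hood stands at about 1.1 rad, with the finger at (297,145) on its underside and the red tab held aside to its left. A little more to go.

>>> send_rows --xyz '[[0.0054,0.0006,0.003],[0.0054,0.0006,0.003],[0.0054,0.0006,0.003],[0.0041,0.0004,0.002],[0.0041,0.0005,0.002],[0,0,0],[0,0,0]]' --delta_rot '[[-0.18,1.7,0],[-0.18,1.7,0],[-0.18,1.7,0],[-0.16,1.5,0],[-0.16,1.5,0],[0,0,0],[0,0,0]]'

```text
clock: 16.75
position: [0.6617, -0.0243, 0.2859]
ee_rot: [-0.019, 0.993, 0.056, 0.102]
contact_force: [0.2, -3.8, 0.1]
width: 0.0001
gripper_force: 2.5
```

```bash
python3 - <<'E'
from h import *
st()
im=viewer.get_image('scene')
C=cloud(im);c=im['color'].astype(int);m=(c[...,2]>c[...,0]+40)&(c[...,2]>c[...,1]+15)&(C[...,2]>.15)&(C[...,2]<.4)&(C[...,0]>.5)&(C[...,0]<.85)&(abs(C[...,1])<.2)
A=C[m]-[.5325,-.046,0];f=np.polyfit(A[:,2],A@[.994,.107,0],1);print('hood angle',np.pi/2-np.arctan(-f[0]),m.sum())
E
```

```text
t 16.75 uvz [130.7   7.8 285.9] xyz [ 0.6617 -0.0243  0.2859] pitch 78.1 yaw 13.9 ytool [ 0.11 -0.99 -0.03] q [-0.19  0.28  1.39  0.09  1.29  1.25] F [ 0.2 -3.8  0.1]
hood angle 1.247317592019862 7289
```

>>> send_rows --xyz '[[-0.003,-0.0003,-0.0006],[0.0005,-0.005,0],[0.0005,-0.005,0],[0.0005,-0.005,0],[0.0005,-0.005,0],[0.0005,-0.005,0],[-0.02,-0.002,0],[-0.03,-0.003,0],[-0.04,-0.004,0],[-0.04,-0.004,0.01],[-0.03,-0.003,0.02],[0,0,0]]' --delta_rot '[[0,0,0],[0,0,0],[0,0,0],[0,0,0],[0,0,0],[0,0,0],[0,0,0],[0,0,0],[0,0,0],[0,0,0],[0,0,0],[0,0,0]]'

```text
clock: 18.0
position: [0.5, -0.0652, 0.3193]
ee_rot: [-0.019, 0.993, 0.055, 0.105]
contact_force: [0.3, 0.4, 0.5]
width: 0.0
gripper_force: 0.0
```

```bash
python3 - <<'E'
from h import *
st()
for n in range(2):
    im=viewer.get_image('scene')
    C=cloud(im);c=im['color'].astype(int);m=(c[...,2]>c[...,0]+40)&(c[...,2]>c[...,1]+15)&(C[...,2]>.15)&(C[...,2]<.4)&(C[...,0]>.5)&(C[...,0]<.85)&(abs(C[...,1])<.2)
    A=C[m]-[.5325,-.046,0];f=np.polyfit(A[:,2],A@[.994,.107,0],1);print('hood angle',np.pi/2-np.arctan(-f[0]),m.sum())
red=(c[...,0]>c[...,1]+80)&(c[...,0]>c[...,2]+80)&(C[...,2]>.22)&(C[...,0]>.5)&(C[...,0]<.8)&(abs(C[...,1])<.12)
D=C[red]-[.5325,-.046,0];print('red',red.sum(),'v',np.percentile(D@[-.107,.994,0],[2,50,98]) if red.any() else '')
cv2.imwrite('pics/s6.png',im['color'][...,::-1])
E
```

```text
t 18.0 uvz [-34.3 -15.6 319.3] xyz [ 0.5    -0.0652  0.3193] pitch 77.8 yaw 13.3 ytool [ 0.11 -0.99 -0.03] q [-0.35  0.02  1.62  0.12  1.32  1.09] F [0.3 0.4 0.5]
hood angle 1.2329496205835677 6967
hood angle 1.2343508811689596 6953
red 61 v [0.00334804 0.00692695 0.02411987]
```

View pics/s6.png

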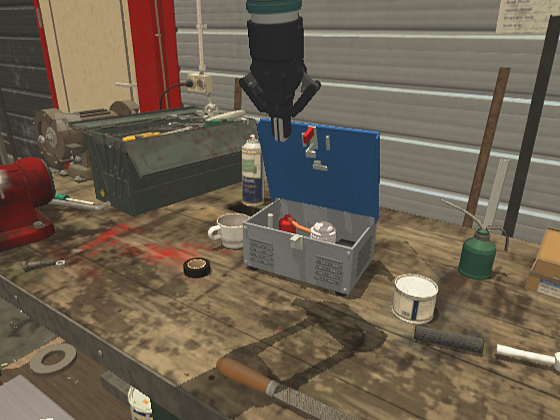

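The hood stands open at about 1.23 rad. The red tab at (309,133) is back home at about 7 mm left of middle. The gripper is clear and the bystanders haven't moved, so I'll hand the job in.

```bash
python3 -c "
from rig import order;print(order.sign_off())"
```

```text
the job is handed in; nothing more can be done
None
```

The job is handed in (no verdict came back): by my last camera check the hood stands open at about 1.23 rad, the fastener was turned to about 90°, the safety catch has sprung home, the mug, tin and tape look undisturbed, and the robot is clear.

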